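# Pin the shaft of a tube rotator

## Robot

A 7-joint arm with a two-finger parallel gripper is mounted at the origin on a cart in front of the work surface, level with it; the furniture and walls round the work are solid. World frame = base frame: x ahead of the robot, y to its left, z up, the work surface at z = 0. Lengths are in mm, angles in rad, forces in N, time in s.
With the tool pointing down it reaches from about 400 to 875 mm from the base axis. Payload 19.3 kg.
Tool frame: the origin (TCP) lies at the very end of the fingers, on their centre line; the grasp point (between the pads) lies 19 mm behind it (grip_point_offset is the z of the grasp point in the tool frame, in mm); z points along the fingers, y is the line along which they close (so a half turn about z gives the same grasp; the last joint's range is limited). The gripper opens to 85 mm and grips with 20 to 120 N. Pads are 22 mm wide; open, the fingers measure 114 mm over their backs; the gripper's body (76 mm by 85 mm) begins 54 mm behind the grasp point. The pads swing forward as they close: fully open they stand 13 mm farther back than shut.
Start: joints at [1.181, 0.521, -0.036, 1.599, 0.021, 1.021, -0.113], TCP at [196.457, -593.312, 231.291] pointing down, gripper open.
Joint ranges: [-2.91, 2.91], [-0.3, 2.13], [-1.5, 1.42], [0.17, 2.43], [-1.26, 4.41], [0.16, 1.93], [-2.52, 2.52]. Speed limits (rad/s): [1.89, 1.89, 2.39, 2.39, 3.01, 3.01, 3.01].

## Interface

Orientations are given as a 3x3 rotation matrix whose columns are the frame's x, y, z axes.
In Python, from workcell import movep, movel, goto_joints, open_gripper, clamp, wait, inverse_kinematics, read_state, camera, PlanningError, finish_job, grip_point_offset gives the robot as it stands. Calls block until the motion is done:
- movep(position, orientation): joint-space move of the TCP to a pose.
- movel(position, frame=None, max_speed=150, guard=None): straight line of the TCP; frame=None keeps the orientation; max_speed is the mean speed in mm/s. With guard (N) it stops when the force on the tool has changed by that much, and returns True; else False.
- goto_joints(angles): joint-space move.
- open_gripper() and clamp(): open the fingers fully, or close them until they stop; the grip force is fixed at half the most.
- wait(seconds).
- inverse_kinematics(position, orientation): joint angles nearest the present ones, or None.
- read_state(): the state.
- camera(name): name is "side" or "top" or "wrist"; returns a dict with "image" (400x640x3 uint8, blue, green, red), "range_z" (400x640 float32, mm along the optical axis (not along the pixel's ray), 0 where there is no reading), "fx", "fy", "cx", "cy" (pixels), "cam_to_world" (4x4, takes a point from camera to world coordinates). Camera axes: x right, y up, looking along -z (the intrinsics and any distortion apply to the point x, -y, -z); pixel columns grow to the right and rows downward; lengths in mm; the calibration is good to about 2 mm. A picture is of the moment at which its call begins.
A pose or a line that the arm cannot do raises PlanningError and nothing moves.
- finish_job(): hands the job in; it is judged then, once.
The state is a dict: "time": time; "qpos": joint angles; "qvel": joint speeds; "joint_efforts": joint torques, N m; "eef_pos": TCP position; "tool_rot": TCP orientation; "ft_force": force on the tool from outside, world axes, zero at the start; "torque": the same for the moment, N m; "finger_gap": finger opening in mm; "gripper_force": force on a finger pad.
Only numpy, scipy, OpenCV 4.12 (cv2) and the standard library are available. Lean on these libraries where they do the work, as an engineer would, in place of code of your own. Each camera call takes 0.05 s, during which the arm holds its last target. There are 200 camera calls.

## Task

Lock the tube rotator: push its red-knobbed lever forward, away from you, until the shaft lines up and the steel locking pin standing in the housing drops into the hidden cross-hole. Then press the pin down until its head is fully home on the housing, and swing the yellow keeper arm all the way round over the pin's head. Do not disturb the bottle, cup, tape roll and dish around it.

Things in the scene. Friction and masses are not known exactly. Their poses are not given: they have to be found in the camera images.
- rotator: Tube rotator, fixed: white bearing housing 110 x 110 mm, grey top plate. Origin on the worktop below the pin bore; x points to its rear (away from the robot, yaw up to 0.25 rad either way), y left, z up. A shaft runs along y, 78 mm up: on its left end a white disc, 104 mm in diameter, with four tubes reaching out to y = 142 mm; on its right end the lever.
- lever (a joint): Lever angle (rad): 0 upright, positive leaning to the rotator's rear, stops at +-0.9. Starts at -0.65 to -0.50 and stays where left; about 1 N at the knob turn it. The hidden hole comes under the pin at an unknown angle between -0.05 and +0.45, new each time; it fits within 0.07 rad either way. Once the pin is in, the lever stops dead (even slight force shows it).
- lever_knob (a point): Centre of the red ball knob, 30 mm in diameter, on the lever (a round bar 12 mm thick). It lies 95 mm from the shaft axis and 90 mm to the right (-y of the rotator) of the pin bore, and swings in an upright plane along the rotator's x. Pushing it from the front turns the lever to the rear.
- pin_head (a point): Centre of the top face of the steel pin's head (34 mm in diameter, 14 mm thick; shank 14 mm in diameter, 110 mm long; 60 g; slides freely). Its height: about 226 mm while the pin stands on the shaft, 160 to 190 mm when it has dropped into the hole (it lands on a stiff friction plug), 148 mm when home. Pressing it home takes about 6 to 10 N; it then stays down.
- keeper (a joint): Keeper angle (rad) about its upright pivot: 0 = arm points to the rotator's right (-y), over the pin head, and stops there; starts at 0.95 to 1.2, swung out to the front. From the pivot the post lies at 74 mm x (-sin, -cos) in rotator x, y. It stays where left; 0.7 N at the post turn it. The arm is 16 mm wide and passes 4 mm above the head of a pin that is home; a higher pin blocks it.
- keeper_post (a point): Centre of the black upright finger post on the yellow keeper arm, 14 mm in diameter, from 158 to 185 mm above the worktop (this point 171 mm), 74 mm from the pivot. Pushed rearwards from its front side it swings the arm in over the pin.
- keeper_pivot (a point): Pivot axis of the keeper arm at the arm's underside, 152 mm above the worktop, 42 mm to the left (+y of the rotator) of the pin's axis.
- bottle: Reagent bottle with a white cap, 52 mm in diameter, 105 mm tall, standing to the right of the rotator. Origin under its centre. Leave it alone.
- cup: Clear specimen cup, 55 mm in diameter, 52 mm tall, standing to the left. Origin under its centre. Leave it alone.
- tape_roll: Roll of beige labelling tape lying flat in front, 80 mm in diameter, 19 mm thick. Origin under its centre. Leave it alone.
- culture_dish: Clear culture dish in front, 65 mm in diameter, 12 mm thick. Origin under its centre. Leave it alone.
- bore_mouth (a point): Centre of the upright pin bore in the top face of the housing's grey top plate, 134 mm above the worktop. The pin's shank slides in this bore; its head must end flat on this face.
Mind the look-alikes: they are no part of the job. Leave any orange look-alike of the part that bears pin_head alone.

How it is judged (in metres and radians):
On the way, in this order (a step that is already met when the one before it is completed fails the run):
1. the shaft has been turned and the pin has dropped into its cross-hole (z of pin_head in the frame of rotator below 0.205 m), for 0.2 s.
2. the pin has been pressed home, its head on the housing (z of pin_head in the frame of rotator below 0.151 m), for 0.2 s.
At the end, for the whole second after the job is handed in: The pin stands in its bore through the shaft with its head's underside within 3 mm of the housing top, and the keeper arm is swung in over the head, within 0.15 rad of its stop, at rest (z of pin_head in the frame of rotator below 0.151 m and horizontal distance between pin_head and rotator below 0.006 m and value of joint keeper below 0.15 rad and velocity of joint keeper below 0.05 rad/s); the robot touches nothing.
It fails at once if a bystander (bottle, cup, tape roll or dish) was shifted more than 30 mm (distance of any of bottle, cup, tape_roll, culture_dish from where it was at the start of the episode above 0.03 m).
It also fails if it takes over 58 s, if anything falls off the work surface, if the arm or the gripper's body presses on something with over 40 N, if the wrist force passes 120 N, or if a joint passes its speed limit or range.

## Working session

There is one attempt and no reset: what is moved stays moved. The work goes in short steps, each a Python script; the robot and the scene stay as the last script left them, time stands still between calls to the robot, and variables do not carry over. Pictures are saved under pics/ and viewed, at most 10 in all, crops included, and the job is handed in when it is done.

```bash
mkdir -p pics; ls
python3 - <<'E'
from workcell import *
import cv2,numpy as np,pickle
print(grip_point_offset)
for n in("side","top"):
    c=camera(n);pickle.dump(c,open(f"{n}0.pkl","wb"));cv2.imwrite(f"pics/{n}0.png",c["image"])
    print(n,c["fx"],c["cx"],c["cy"],np.round(c["cam_to_world"],2).tolist(),[k for k in c])
E
```

```text
pics
-18.700000000000003
side 388.7061660587836 315.29695940417633 196.71475839936343 [[-0.91, 0.28, -0.32, 183.59], [-0.42, -0.56, 0.71, 770.28], [0.02, 0.78, 0.63, 770.06], [0.0, 0.0, 0.0, 1.0]] ['image', 'range_z', 'fx', 'fy', 'cx', 'cy', 'cam_to_world']
top 406.8635895896024 319.04779549555303 199.77119063029795 [[0.01, 1.0, -0.09, 410.87], [-1.0, 0.01, 0.03, 91.4], [0.03, 0.09, 1.0, 985.34], [0.0, 0.0, 0.0, 1.0]] ['image', 'range_z', 'fx', 'fy', 'cx', 'cy', 'cam_to_world']
```

View pics/side0.png

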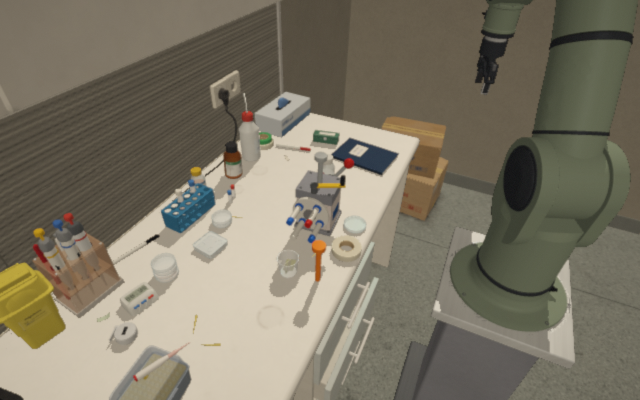

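View pics/top0.png

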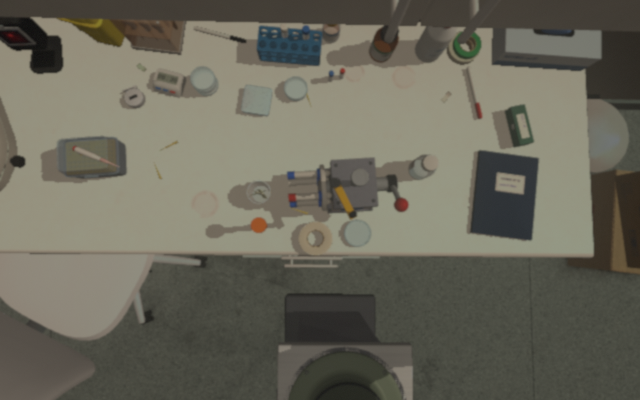

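Candidates:
- **Pin head:** the grey steel head is at side (321,157) / top (360,177). The orange look-alike is at side (318,247) / top (259,225), so leave it.
- **Knob:** red ball at side (349,163) / top (402,205). The red tube end at top (293,198) is not it.
- **Keeper post:** black, at side (342,182) / top (350,212).

Next I'll measure these and check them in one close crop.

```bash
cat > h.py <<'E'
import cv2,numpy as np,pickle
def ray(c,u,v):
    T=np.array(c["cam_to_world"]);d=np.array([(u-c["cx"])/c["fx"],-(v-c["cy"])/c["fy"],-1.])
    return T[:3,3],T[:3,:3]@d
def atz(c,u,v,z):
    o,d=ray(c,u,v);return o+d*(z-o[2])/d[2]
def atd(c,u,v,r=1):
    z=c["range_z"][int(v)-r:int(v)+r+1,int(u)-r:int(u)+r+1];o,d=ray(c,u,v);return o+d*np.median(z[z>0])
def tri(c1,p1,c2,p2):
    o1,d1=ray(c1,*p1);o2,d2=ray(c2,*p2)
    s=np.linalg.lstsq(np.c_[d1,-d2],o2-o1,rcond=None)[0];a=o1+d1*s[0];b=o2+d2*s[1]
    return (a+b)/2,np.linalg.norm(a-b)
def blob(c,lo,hi,box):
    x0,y0,x1,y1=box;h=cv2.cvtColor(c["image"][y0:y1,x0:x1],cv2.COLOR_BGR2HSV)
    if lo[0]<0: h[...,0]=(h[...,0].astype(int)+90)%180;lo=(lo[0]+90,)+lo[1:];hi=(hi[0]+90,)+hi[1:]
    m=cv2.inRange(h,lo,hi);n,l,s,ce=cv2.connectedComponentsWithStats(m)
    i=1+np.argmax(s[1:,4]);return ce[i]+[x0,y0],s[i]
E
python3 - <<'E'
from h import *
S=pickle.load(open("side0.pkl","rb"));T=pickle.load(open("top0.pkl","rb"))
np.set_printoptions(precision=1,suppress=True)
ks,a=blob(S,(-8,120,60),(8,255,255),(335,150,365,175));kt,b=blob(T,(-8,120,60),(8,255,255),(390,192,415,216))
print("knob",ks,kt,a[4],b[4],tri(S,ks,T,kt))
for n,c,bx in(("s",S,(310,175,350,195)),("t",T,(325,180,365,222))):
    y,a=blob(c,(15,130,80),(32,255,255),bx);print("yellow",n,y,a,atz(c,*y,156))
print("head",tri(S,(321,157),T,(360,177)),atz(T,360,177,226),atz(S,321,157,226),atd(T,360,177))
print("post",tri(S,(343,181),T,(350,212)),atz(T,350,212,185))
g=lambda c,b:cv2.resize(c["image"][b[1]:b[3],b[0]:b[2]],None,fx=5,fy=5,interpolation=cv2.INTER_CUBIC)
cv2.imwrite("pics/crop0.png",np.hstack([g(S,(280,140,360,250)),g(T,(325,140,405,250))]))
E
```

```text
knob [348.4 162.6] [401.4 204.3] 86 117 (array([ 473.7, -101.9,  156.2]), np.float64(2.2162458521945734))
yellow s [329.5 185.1] [  7   8  28   5 123] [479.4  17.5 156. ]
yellow t [343.8 199.2] [ 10   6  19  28 206] [483.8  17.2 156. ]
head (array([519.6,  -9. , 216.2]), np.float64(4.037826087665492)) [520.1  -7.  226. ] [511.7   4.5 226. ] [520.   -7.  226.6]
post (array([452.5,   4.4, 170. ]), np.float64(9.220280448156135)) [456.    7.4 185. ]
```

View pics/crop0.png

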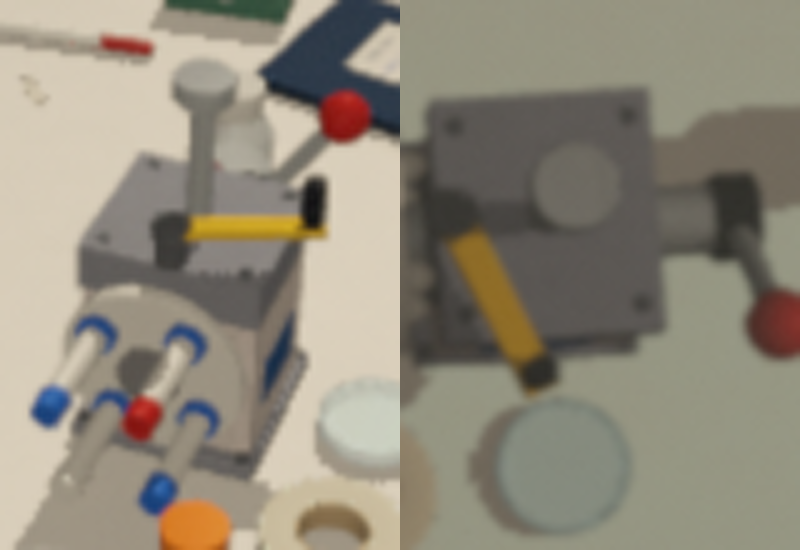

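The crop confirms the choice: steel head at side (321,156) / top (360,177), red knob on the lever, black post on the yellow arm, orange part separate. Knob minus head matches the given geometry for a yaw of about 0.07 and a lever angle of about -0.6. Next I'll refine the yaw, then move in front of the knob and push.

Run:
```python
from h import *
from workcell import *
np.set_printoptions(precision=3,suppress=True)
T=pickle.load(open("top0.pkl","rb"))
q=[atz(T,u,v,135) for u,v in((335.6,165),(370.6,163.2),(373.6,200.6),(338.4,203))]
e=(q[0]-q[1]+q[3]-q[2])[:2];f=(q[0]-q[3]+q[1]-q[2])[:2]
y1=np.arctan2(-e[0],e[1]);y2=np.arctan2(f[1],f[0]);print("yaw",y1,y2,"plate centre",np.mean(q,0))
o=np.array([520,-7.]);k=np.array([473.7,-101.9])
y3=[t for t in np.linspace(-.25,.25,501)];y3=min(y3,key=lambda t:abs(-(-np.sin(t)*(k-o)[0]+np.cos(t)*(k-o)[1])-90));print("yaw knob",y3)
print("post",atz(T,352.6,214.4,185),"bottle",atz(T,430,163,105))
print(read_state()["tool_rot"])
yaw=.07;c,s=np.cos(yaw),np.sin(yaw)
Rz=np.array([[c,-s,0],[s,c,0],[0,0,1]])
R=None
for sg in(1,-1):
    r=Rz@np.diag([sg,-sg,-1.]);j=inverse_kinematics([432,-105,152],r);print(sg,j)
clamp();R=Rz@np.diag([1,-1,-1.])
p0=k-Rz[:2,0]*42
movep([*p0,240],R);movel([*p0,152])
st=read_state();print(st["time"],st["eef_pos"],st["ft_force"],st["finger_gap"])
```

```text
yaw 0.07345824192089138 0.07892802286149828 plate centre [520.521  -7.348 135.   ]
yaw knob 0.09600000000000003
post [451.345   2.21  185.   ] bottle [ 570.84  -177.697  105.   ]
[[ 0.949  0.314 -0.   ]
 [ 0.314 -0.949  0.001]
 [-0.    -0.001 -1.   ]]
1 [ 0.28   0.367 -0.216  2.125  0.126  0.661 -1.523]
-1 [ 0.742  0.461 -0.807  2.104  0.481  0.767  1.271]
3.5583 [ 432.11  -104.992  152.5  ] [0.409 0.09  0.965] 0.37372504255691863
```

Run:
```python
from h import *
from workcell import *
np.set_printoptions(precision=2,suppress=True)
d=np.array([np.cos(.077),np.sin(.077),0]);p=np.array(read_state()["eef_pos"])
g=movel(p+d*118,max_speed=28,guard=5)
st=read_state();e=np.array(st["eef_pos"]);print(g,st["time"],e,(e-p)@d,st["ft_force"])
t=camera("top");pickle.dump(t,open("top1.pkl","wb"));cv2.imwrite("pics/top1.png",cv2.resize(t["image"][130:250,300:460],None,fx=5,fy=5))
c=camera("side");pickle.dump(c,open("side1.pkl","wb"));cv2.imwrite("pics/side1.png",cv2.resize(c["image"][130:250,260:420],None,fx=5,fy=5))
```

```text
True 6.1083 [508.19 -98.94 151.96] 76.31696485088354 [-0.93  0.79  0.18]
```

View pics/side1.png

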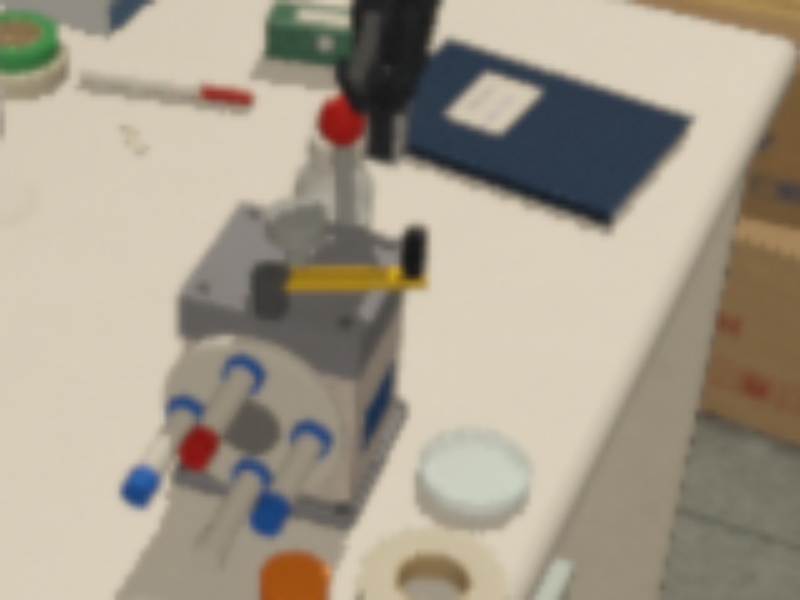

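The pin has dropped: its head has moved from side (321,157) to about (320,176), and the lever stopped with knob at side (328,154). Next I'll back off, rise and press the pin home.

Run:
```python
from h import *
from workcell import *
np.set_printoptions(precision=2,suppress=True)
d=np.array([np.cos(.077),np.sin(.077),0]);p=np.array(read_state()["eef_pos"])
movel(p-d*25,max_speed=120);p=np.array(read_state()["eef_pos"]);movel([p[0],p[1],235]);movel([520.2,-7.2,235])
print(movel([520.2,-7.2,195],guard=6,max_speed=60))
g=movel([520.2,-7.2,144],max_speed=25,guard=28)
st=read_state();print(g,st["time"],st["eef_pos"],st["ft_force"])
```

```text
False
True 10.6 [519.81  -7.29 148.15] [-3.59 -1.56 13.5 ]
```

Pressed until the tip was at 148.2 mm, which is home. Next I'll swing the keeper round its arc, checking the head height from the side camera on the way.

Run:
```python
from h import *
from workcell import *
np.set_printoptions(precision=2,suppress=True)
X=np.array([np.cos(.077),np.sin(.077)]);Y=np.array([-X[1],X[0]]);piv=np.array([520.2,-7.2])+42*Y
def pos(k,gap=0):
    h=11*abs(np.cos(k))+14.5*abs(np.sin(k))+7+gap
    a=np.array([-np.sin(k),-np.cos(k)])*74-np.array([np.cos(k),-np.sin(k)])*h
    return piv+a[0]*X+a[1]*Y
p=np.array(read_state()["eef_pos"]);movel([p[0],p[1],205],max_speed=60)
movel([*pos(1.19,8),205])
S=camera("side");cv2.imwrite("pics/side2.png",cv2.resize(S["image"][130:250,260:420],None,fx=5,fy=5))
T=camera("top");pickle.dump(T,open("top2.pkl","wb"));print("head",atd(T,360,177))
print(movel([*pos(1.19,8),166],max_speed=80,guard=8))
for k in list(np.linspace(1.19,0,8)):
    g=movel([*pos(k),166],max_speed=45,guard=12);st=read_state();print(round(k,2),g,st["eef_pos"],st["ft_force"])
    if g:break
else:
    print(movel([*pos(0,-8),166],max_speed=20,guard=6))
st=read_state();print(st["time"],st["eef_pos"],pos(0),st["ft_force"])
S=camera("side");cv2.imwrite("pics/side3.png",cv2.resize(S["image"][130:250,260:420],None,fx=5,fy=5))
```

```text
head [470.14  37.99 573.33]
False
1.19 False [440.01  23.63 166.24] [-0.4   0.48 -0.75]
1.02 False [442.33  11.23 165.98] [0.2  0.26 0.79]
0.85 False [447.37  -0.99 165.97] [ 0.37 -0.41 -0.4 ]
0.68 False [454.74 -12.48 165.94] [ 0.23 -0.15 -0.51]
0.51 False [464.51 -22.72 165.94] [ 0.03 -0.08 -0.36]
0.34 False [476.38 -31.12 165.92] [ 0.56 -0.06  0.16]
0.17 False [489.96 -37.18 165.9 ] [-0.29  0.   -0.09]
0.0 True [503.95 -40.4  165.47] [-2.43  0.57  2.25]
16.6833 [503.95 -40.4  165.47] [504.71 -40.49] [-2.43  0.57  2.25]
```

View pics/side3.png

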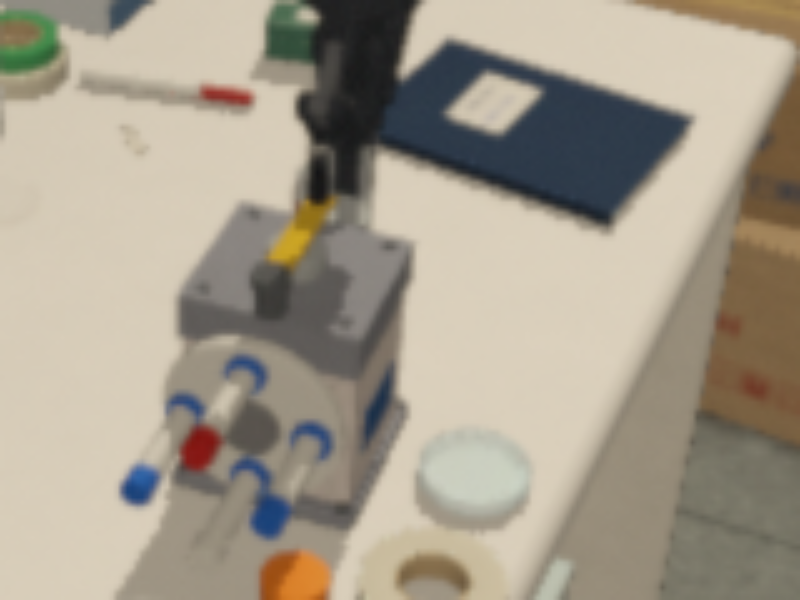

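The yellow arm now runs over the pin head, from the pivot at crop (270,280) to the post at (320,170), and the push ended hard within 1 mm of the expected stop. Next I'll retreat and check the angle from the top view.

Run:
```python
from h import *
from workcell import *
np.set_printoptions(precision=2,suppress=True)
p=np.array(read_state()["eef_pos"]);d=np.array([np.cos(.077),np.sin(.077),0])
movel(p-d*20,max_speed=80);p=np.array(read_state()["eef_pos"]);movel([p[0],p[1],250]);movel([p[0]-10,-250,300],max_speed=200)
T=camera("top");cv2.imwrite("pics/top4.png",cv2.resize(T["image"][130:250,300:460],None,fx=5,fy=5))
h=cv2.cvtColor(T["image"][150:225,325:385],cv2.COLOR_BGR2HSV);m=cv2.inRange(h,(15,130,60),(32,255,255))
v,u=np.nonzero(m);P=np.array([atz(T,a+325,b+150,158)[:2] for a,b in zip(u,v)],np.float32)
vx,vy,x0,y0=cv2.fitLine(P,cv2.DIST_L2,0,.01,.01).ravel();print(len(P),P.mean(0),"keeper",np.arctan(-vx/vy)-.077, "(sign-reversed ok)")
st=read_state();print(st["time"],st["ft_force"])
```

```text
201 [521.16  -2.47] keeper -0.0046429858 (sign-reversed ok)
19.1167 [0.16 0.13 0.15]
```

View pics/top4.png

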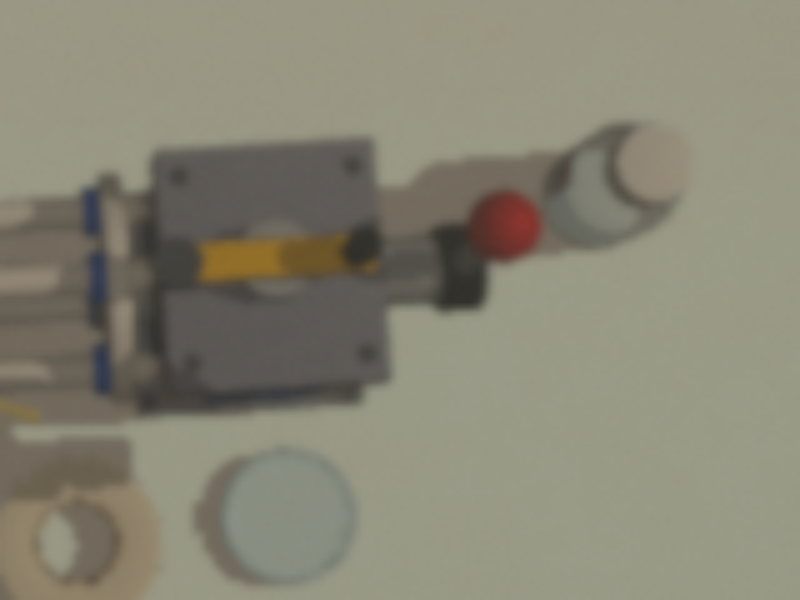

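The keeper runs from (180,260) to (360,243), straight over the pin head at (280,255), at an angle of about 0. Bottle, dish and tape roll are where they were, so I'm handing in.

```bash
python3 -c "
from workcell import *
print(finish_job())"
```

```text
the job is handed in; nothing more can be done
None
```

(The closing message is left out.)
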